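# Click the photometer's filter wheel to its long rib and zero it

## Task

Put the photometer on its haemoglobin filter and zero it. With a fingertip, gently flick the ribbed filter wheel on, click by click, its top moving away from the front of the instrument, until the one long rib clicks home on top, between the two arrowheads; then press the large round zero key fully down and let it go. Nothing is to be gripped: leave the small square keys and everything standing about alone.

Things in the scene. Friction and masses are not known exactly. Their poses are not given: they have to be found in the camera images.
- photometer: white bench photometer, fixed, 260 deep (x) x 280 wide (y) mm. Origin: centre of its underside; x points from its front (sloping display side, towards the robot) to its back, y to its left, z up. Flat deck 95 mm above the bench from x = -85 mm to the back, with the filter wheel at the left, three keys at the front right, and the shut lid of the sample well, 18 mm high, behind them
- filter_wheel (a joint): angle of the filter wheel, rad: 0 with the long rib on top; grows as the wheel's top moves to the photometer's back. One click is 36 degrees, 0.628 rad. At the start the long rib is 2, 3 or 4 clicks short (about -1.26, -1.88 or -2.51), hidden below the deck at the wheel's front side. It turns either way without end and rests only at click stops
- wheel_axle (a point): centre of the filter wheel on its axle, 67 mm above the bench, 28 mm below the deck. A black drum 80 mm in diameter, 34 mm wide, axle along the photometer's y, stands 12 mm out of a slot in the deck. A firm sprung click stop: some 2.5 N on a rib carries the wheel half a click (18 degrees), then it snaps to the next stop by itself; let go earlier, it springs back
- wheel_index (a point): fixed point on top of the wheel, level with the rib tips, 49 mm above the axle, midway between two small black arrowheads on the deck that mark the reading position. At every click stop one rib stands here, and one more shows 36 degrees down the wheel's front side and one down its back side; the other ribs are inside
- long_rib (a point): middle of the tip of the long rib; turns with the wheel. Ten white ribs, one per click, run across the drum's rim; each is 5 mm thick and stands 9 mm out of the drum (tip 49 mm from the axle). Nine are 12 mm long, in the middle of the drum's width; only the long rib spans the whole 34 mm
- zero_key (a joint): the zero key: the large round grey key, 26 mm across, standing 8 mm above the deck, nearest the wheel. Value in m: 0 up, 0.005 fully down; spring, about 1.5 N to start and 5 N fully down
- zero_key_top (a point): centre of the zero key's top face (103 mm above the bench when up)
- read_key (a joint): middle key of the row, small and square, 16 mm, 67 mm to the right of the zero key; value in m, 0 up, 0.005 down; not to be pressed
- mode_key (a joint): right-hand key of the row, small and square, 16 mm, 45 mm right of the other small one; value in m, 0 up, 0.005 down; not to be pressed
- dropper: small white dropper bottle with a blue cap, 32 mm across, 58 mm tall, standing at the back of the photometer's deck, between wheel and sample lid; loose, to be left alone; origin: centre of its underside
- tube_rack: white block rack of blue-capped tubes, 145 x 165 mm, 92 mm tall, on the bench to the photometer's left; loose, to be left alone; origin: centre of its underside
- tube_beaker: white beaker full of red-capped tubes, 86 mm across, about 150 mm tall with the tubes, on the photometer's right; loose, to be left alone; origin: centre of its underside
- beaker: empty white beaker, 86 mm across, 105 mm tall; loose, to be left alone; origin: centre of its underside
- sample_pot: clear screw-top pot with a white lid, 51 mm across, 58 mm tall, on the bench just in front of the photometer; loose, to be left alone; origin: centre of its underside
- cuvette_tray: white open tray of cuvettes, 75 x 110 mm, 48 mm tall, on the bench at the right of the photometer, near its front; loose, to be left alone; origin: centre of its underside

How it is judged (in metres and radians):
On the way, in this order (a step that is already met when the one before it is completed fails the run):
1. the long rib has clicked home on top of the wheel, between the arrowheads (distance between long_rib and wheel_index below 0.005 m and value of joint zero_key below 0.002 m), for 0.3 s.
2. the zero key is pressed fully down with the long rib still on top (value of joint zero_key above 0.004 m and distance between long_rib and wheel_index below 0.005 m), for 0.05 s.
At the end, for the whole second after the job is handed in: The tip of the long rib is within 5 mm of the point midway between the arrowheads at the top of the wheel and the wheel is at rest, the zero key was pressed down at least 4 of its 5 mm with the rib there and is up again (within 1 mm), and every loose thing is within 30 mm of where it stood (distance between long_rib and wheel_index below 0.005 m and velocity of joint filter_wheel between -0.05 and 0.05 rad/s and value of joint zero_key below 0.001 m and distance of each of dropper, tube_rack, tube_beaker, beaker, sample_pot, cuvette_tray from where it was at the start of the episode below 0.03 m); the robot touches nothing.
It fails at once if the filter wheel is run round the wrong way, its top towards the front, or spun more than one click past the long rib (value of joint filter_wheel below -3.45565 rad or value of joint filter_wheel above 0.94245 rad).
It fails at once if the zero key is pressed (more than 3 mm) while the long rib is not on top (more than 10 mm off) (value of joint zero_key above 0.003 m and distance between long_rib and wheel_index above 0.01 m).
It fails at once if a small square key is pressed (more than 2.5 mm) (value of joint any of read_key, mode_key above 0.0025 m).
It fails at once if the wheel is gripped or forced: more than 30 N between the fingers and the filter wheel (contact force between the fingers and filter_wheel above 30 N).
It fails at once if a loose thing is carried, lifted or pushed more than 40 mm (distance of any of dropper, tube_rack, tube_beaker, beaker, sample_pot, cuvette_tray from where it was at the start of the episode above 0.04 m).
It also fails if it takes over 54 s, if anything falls off the work surface, if the arm or the gripper's body presses on something with over 40 N, if the wrist force passes 120 N, or if a joint passes its speed limit or range.

## Robot

A 6-joint arm with a two-finger parallel gripper is mounted at the origin on the work surface. World frame = base frame: x ahead of the robot, y to its left, z up, the work surface at z = 0. Lengths are in mm, angles in rad, forces in N, time in s.
With the tool pointing down it reaches from about 350 to 775 mm from the base axis. Payload 7.3 kg.
Tool frame: the origin (TCP) lies at the very end of the fingers, on their centre line; the grasp point (between the pads) lies 19 mm behind it; x points along the fingers, y is the direction in which the jaws open and shut, and the axes are right-handed (so a half turn about x gives the same grasp; the last joint's range is limited). The gripper opens to 92 mm and grips with 3 to 60 N. Pads are 19 mm wide; open, the fingers measure 130 mm over their backs; the gripper's body (75 mm by 190 mm) begins 47 mm behind the grasp point.
Start: joints at [1.1, 0.342, 1.524, -0, 1.275, -0.146], TCP at [167.523, 497.575, 226.741] pointing down, gripper open.
Joint ranges: [-2.53, 2.53], [-0.77, 2.02], [0.04, 2.7], [-1, 4.14], [0.28, 2.66], [-3.11, 3.11]. Speed limits (rad/s): [2.57, 2.57, 3.14, 3.14, 3.14, 3.14].

## Interface

Orientations are given as [roll, pitch, yaw] about the fixed x, y, z axes, in that order (R = Rz(yaw) Ry(pitch) Rx(roll)).
In Python, from plant import bot gives the robot as it stands.
- The arm moves only by the tool step_arm, never from a script. Its argument "targets" is a list that holds one entry, the list of rows, each a list of 4 numbers: the shift along the tool's x, y, z in m, then the turn about the tool's x in degrees. A call has exactly 5 rows; each row is the pose to reach, as a shift and turn from the pose measured when the call began, along the tool's axes at that moment; what a row does not reach only later rows make up. A row lasts 1/12 s, in which the tool goes at most 41.7 mm and 7.16 degrees, less where a joint would pass 70% of its speed; a pose out of reach is approached as far as the arm can. A call with a gripper value outside its range is refused whole. "jaw" is the closure, from 0 (fully open) to 1 (shut), set as the call begins (left out, the last holds). The fingers move at their own pace and stop on an object; the grip force is fixed at half the most. Time passes only in rows, so rows that repeat a pose let the fingers close, or fill a call up. It gives the time, the measured TCP pose, the force and the opening at its end, in the units of the state.
- bot.get_obs(): the state, without advancing time (a new reading comes with each control period).
- bot.capture(name): name is "scene" or "top" or "wrist"; returns a dict with "color" (420x560x3 uint8, red, green, blue), "depth" (420x560 float32, mm along the optical axis (not along the pixel's ray), 0 where there is no reading), "fov_y" (degrees; the focal length in pixels is half the picture's height over the tangent of half this angle, whatever the lens; pixels are square), "cx", "cy" (the principal point, pixels), "rvec" (rotation vector, rad) and "tvec" (3), from world to camera coordinates, as OpenCV has them. Camera axes: x right, y down, z forward; pixel columns grow to the right and rows downward; lengths in mm; the calibration is good to about 2 mm. A picture is of the moment at which its call begins.
- bot.close_job(): hands the job in, once; it reports no verdict.
The state is a dict: "time": time; "joint_positions": joint angles; "dq": joint speeds; "tau": joint torques, N m; "tool_pos": TCP position; "tcp_rot": TCP orientation; "contact_force": force on the tool from outside, world axes, zero at the start; "moment": the same for the moment, N m; "grip_width": finger opening in mm.
Only numpy, scipy, OpenCV 4.12 (cv2) and the standard library are available. Lean on these libraries where they do the work, as an engineer would, in place of code of your own. Each camera call takes 0.05 s, during which the arm holds its last target. There are 200 camera calls.

## Working session

There is one attempt and no reset: what is moved stays moved. The work goes in short steps, Python scripts to look and compute and a tool call to move; the robot and the scene stay as the last step left them, time stands still between calls to the robot, and variables do not carry over. Pictures are saved under pics/ and viewed, about 8 in all and at most 12, crops included, and the job is handed in when it is done.

Besides the shell and the picture viewer there is one more tool, called after "Call:" as name(argument=value, ...) on one line, values as JSON. step_arm: Moves the arm, as the interface text tells. Its arguments: {"type":"object","properties":{"targets":{"type":"array","items":{"type":"array","items":{"type":"array","items":{"type":"number"}}}},"jaw":{"type":"number"}},"required":["targets"]}

```bash
mkdir -p pics; cat > h.py <<'E'
import numpy as np, cv2
from plant import bot
def cap(n):
    c=bot.capture(n); np.savez(''+n+'.npz',**c); return c
def px(c,u,v,z=None):
    f=210/np.tan(np.radians(float(c['fov_y']))/2)
    R=cv2.Rodrigues(np.array(c['rvec'],float))[0];t=np.array(c['tvec'],float).ravel()
    ray=np.array([(u-c['cx'])/f,(v-c['cy'])/f,1.]); o=-R.T@t; d=R.T@ray
    s=c['depth'][int(round(v)),int(round(u))] if z is None else (z-o[2])/d[2]
    return o+s*d
E
python3 - <<'E'
from h import *
for n in('top','scene'):
    c=cap(n); cv2.imwrite(f'pics/{n}0.png',c['color'][:,:,::-1])
print(bot.get_obs())
E
```

```text
{'time': 0.1, 'joint_positions': array([ 1.10002654e+00,  3.42647393e-01,  1.52489746e+00,  9.20326943e-07,
        1.27540755e+00, -1.46000577e-01]), 'dq': array([-0.0003855 , -0.00083078, -0.00350072,  0.00074548,  0.00044815,
        0.00227283]), 'tau': array([ 6.49052508e-04, -4.32003593e+01, -2.44692242e+01,  7.19549507e-02,
        5.25904913e-02, -3.07126118e-05]), 'tool_pos': array([167.33866831, 497.24302802, 226.1257853 ]), 'tcp_rot': array([-1.71744416,  1.56943658, -2.04221364]), 'contact_force': array([-0.0469975 ,  0.86166501, -0.0397314 ]), 'moment': array([-0.01130067,  0.01729827,  0.01674454]), 'grip_width': 91.93144348526788}
```

View pics/top0.png

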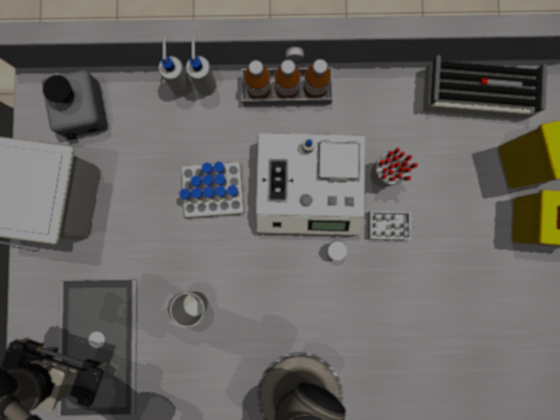

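View pics/scene0.png

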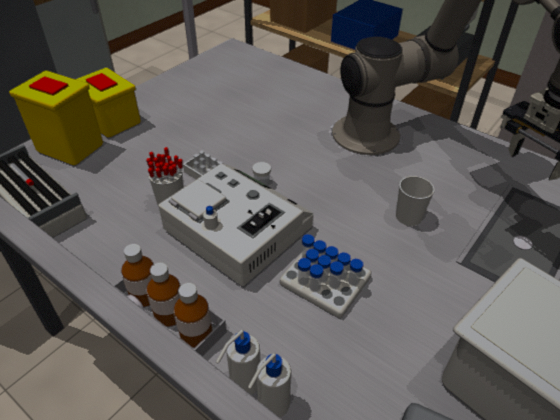

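The top view shows the photometer around (312,185), the wheel at (278,180), the zero key at (306,200), and the robot base at the bottom. I'll enlarge it and measure.

```bash
python3 - <<'E'
from h import *
c=np.load('top.npz')
im=cv2.resize(c['color'][120:245,245:375,::-1],None,fx=6,fy=6,interpolation=cv2.INTER_CUBIC)[:600]
im=cv2.convertScaleAbs(im,alpha=1.3)
cv2.imwrite('pics/crop.png',im[:600,:780])
for n,u,v,z in[('wheel',278,180,95),('arrL',264,180.5,95),('arrR',292.5,180.5,95),('zero',306,200,103),('FL',257,212,95),('FR',364,212,95),('BL',257,136,95),('BR',365,136,95)]:
    print(n,px(c,u,v,z).round(1),px(c,u,v).round(1))
E
```

```text
wheel [574.5  49.1  95. ] [571.8  49.2 112. ]
arrL [573.9  85.3  95. ] [573.1  85.1 100.1]
arrR [572.5  11.7  95. ] [571.1  12.  103.7]
zero [520.4 -21.3 103. ] [520.6 -21.5 100.4]
FL [492.7 104.7  95. ] [492.6 104.6  96.2]
FR [ 487.3 -170.1   95. ] [ 494.3 -189.8    1.2]
BL [691.1 101.5  95. ] [717.2 106.1  -2.8]
BR [ 685.6 -179.6   95. ] [ 711.2 -200.9   -2.4]
```

View pics/crop.png

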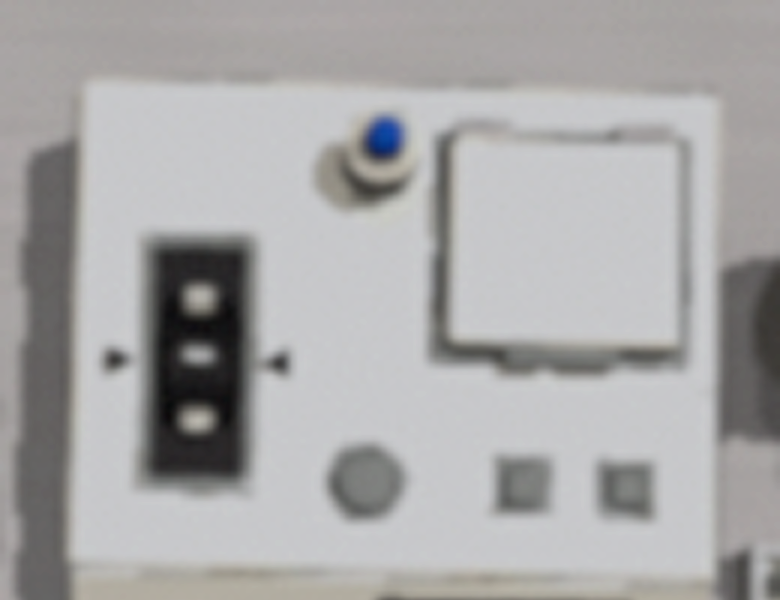

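```bash
cat >> h.py <<'E'
from scipy.spatial.transform import Rotation as Ro
def go(T,yaw_y=None):
    o=bot.get_obs(); R=Ro.from_euler('xyz',o['tcp_rot']).as_matrix()
    print('pos',o['tool_pos'].round(1),'F',o['contact_force'].round(1),'t',round(o['time'],2),'w',round(o['grip_width'],1))
    print('R',R.round(3).tolist())
    print('shift m',(R.T@(np.array(T)-o['tool_pos'])/1000).round(4))
    if yaw_y is not None:
        a=R.T@np.array([yaw_y[0],yaw_y[1],0]); print('turn',np.degrees(np.arctan2(a[2],a[1])).round(2))
E
python3 - <<'E'
from h import *
c=np.load('top.npz')
for n,u,v,z in[('toprib',245+199/6,120+355/6,116),('front',245+197/6,120+419/6,106.6),('back',245+199/6,120+298/6,106.6),('zero',245+366/6,120+482/6,103),('mid arrows',277.9,180.3,95)]: print(n,px(c,u,v,z).round(1))
go([540,49,200],(.02,1)); go([540,49,200],(-.02,-1))
E
```

```text
toprib [573.3  48.7 116. ]
front [547.4  50.1 106.6]
back [599.4  48.2 106.6]
zero [519.5 -21.3 103. ]
mid arrows [573.7  49.4  95. ]
pos [167.3 497.2 226.1] F [-0.   0.9 -0. ] t 0.1 w 91.9
R [[-0.001, 0.319, 0.948], [-0.001, 0.948, -0.319], [-1.0, -0.001, -0.0]]
shift m [ 0.0264 -0.3059  0.4962]
turn -17.46
pos [167.3 497.2 226.1] F [-0.   0.9 -0. ] t 0.1 w 91.9
R [[-0.001, 0.319, 0.948], [-0.001, 0.948, -0.319], [-1.0, -0.001, -0.0]]
shift m [ 0.0264 -0.3059  0.4962]
turn 162.54
```

Call:
step_arm(targets=[[[0,-0.02,0.032,-6],[0,-0.04,0.065,-12],[0,-0.06,0.097,-17.5],[0,-0.08,0.13,-17.5],[0,-0.1,0.162,-17.5]]], jaw=1)

```text
time: 0.52
tool_pos: [289.5, 349.2, 226.0]
tcp_rot: [-2.094, 1.569, -2.112]
contact_force: [0.2, 0.9, 0.4]
grip_width: 63.1
```

```bash
python3 -c "
from h import *
go([540,49,200],(.02,1))"
```

```text
pos [289.5 349.2 226. ] F [0.2 0.9 0.4] t 0.52 w 63.1
R [[-0.001, 0.018, 1.0], [-0.002, 1.0, -0.018], [-1.0, -0.002, -0.001]]
shift m [ 0.0262 -0.2955  0.2559]
turn 0.1
```

Call:
step_arm(targets=[[[0,-0.028,0.026,0],[0,-0.056,0.052,0],[0,-0.085,0.078,0],[0,-0.113,0.105,0],[0,-0.14,0.13,0]]])

```text
time: 0.93
tool_pos: [417.9, 205.0, 225.9]
tcp_rot: [-2.156, 1.569, -2.175]
contact_force: [1.0, 1.0, -0.3]
grip_width: 29.7
```

Call:
step_arm(targets=[[[0,-0.028,0.026,0],[0,-0.056,0.052,0],[0,-0.085,0.078,0],[0.01,-0.113,0.105,0],[0.02,-0.14,0.13,0]]])

```text
time: 1.35
tool_pos: [546.6, 60.6, 205.9]
tcp_rot: [-1.624, 1.569, -1.643]
contact_force: [0.2, 0.8, -0.5]
grip_width: 1.0
```

```bash
python3 -c "
from h import *
go([559,49,150],(.02,1))
c=cap('wrist'); cv2.imwrite('pics/w1.png',c['color'][:,:,::-1])
c=cap('scene'); cv2.imwrite('pics/s1.png',cv2.resize(c['color'][90:300,130:400,::-1],None,fx=2.8,fy=2.8))"
```

```text
pos [546.6  60.6 205.9] F [ 0.2  0.8 -0.5] t 1.35 w 1.0
R [[-0.0, 0.019, 1.0], [-0.002, 1.0, -0.019], [-1.0, -0.002, -0.0]]
shift m [ 0.056  -0.0113  0.0126]
turn 0.05
```

View pics/w1.png

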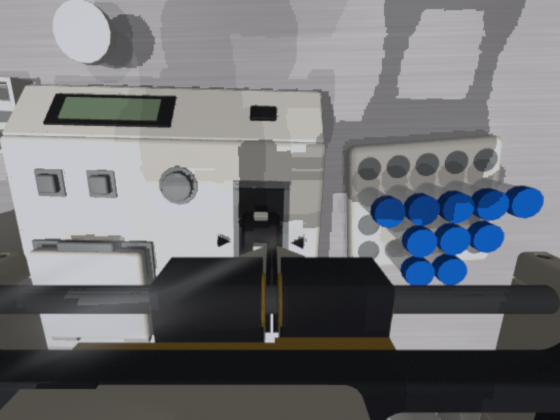

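The wrist view shows the front of the instrument at the top. The zero key is at (178,186), the arrowheads at (223,241) and (298,242), the front rib at (261,216), and the closed fingers below (270,270).

```bash
python3 - <<'E'
from h import *
c=np.load('wrist.npz')
for n,u,v,z in[('aR',222,241,95),('aL',299,242,95),('front',261,216,106.6),('top',261,246,116),('zero',178,186,103)]: print(n,px(c,u,v,z).round(1))
for v in range(246,345,8): print(v,[px(c,u,v).round(0).tolist() for u in(250,258,272,284,300)])
E
```

```text
aR [573.7  13.4  95. ]
aL [575.9  84.8  95. ]
front [546.7  50.7 106.6]
top [570.8  50.4 116. ]
zero [519.8 -19.7 103. ]
246 [[575.0, 40.0, 106.0], [571.0, 48.0, 115.0], [574.0, 60.0, 108.0], [579.0, 71.0, 97.0], [578.0, 85.0, 99.0]]
254 [[534.0, 49.0, 219.0], [534.0, 53.0, 218.0], [583.0, 60.0, 105.0], [535.0, 67.0, 217.0], [535.0, 75.0, 217.0]]
262 [[509.0, 55.0, 281.0], [509.0, 57.0, 281.0], [593.0, 59.0, 101.0], [509.0, 64.0, 281.0], [510.0, 69.0, 280.0]]
270 [[509.0, 55.0, 287.0], [510.0, 57.0, 285.0], [604.0, 59.0, 95.0], [509.0, 64.0, 286.0], [509.0, 69.0, 286.0]]
278 [[509.0, 55.0, 291.0], [509.0, 57.0, 291.0], [612.0, 59.0, 97.0], [509.0, 64.0, 291.0], [510.0, 68.0, 290.0]]
286 [[509.0, 55.0, 295.0], [509.0, 57.0, 295.0], [514.0, 61.0, 286.0], [509.0, 64.0, 295.0], [510.0, 68.0, 294.0]]
294 [[511.0, 55.0, 295.0], [511.0, 57.0, 296.0], [515.0, 61.0, 289.0], [511.0, 64.0, 295.0], [511.0, 68.0, 295.0]]
302 [[513.0, 55.0, 296.0], [514.0, 57.0, 295.0], [518.0, 61.0, 289.0], [514.0, 64.0, 295.0], [514.0, 68.0, 295.0]]
310 [[515.0, 55.0, 296.0], [517.0, 57.0, 294.0], [520.0, 61.0, 290.0], [516.0, 64.0, 296.0], [516.0, 68.0, 295.0]]
318 [[517.0, 55.0, 296.0], [518.0, 57.0, 295.0], [657.0, 58.0, 94.0], [518.0, 64.0, 295.0], [518.0, 68.0, 296.0]]
326 [[520.0, 55.0, 296.0], [521.0, 57.0, 294.0], [667.0, 58.0, 94.0], [520.0, 64.0, 296.0], [520.0, 68.0, 296.0]]
334 [[523.0, 55.0, 295.0], [523.0, 57.0, 296.0], [676.0, 58.0, 95.0], [523.0, 64.0, 295.0], [523.0, 68.0, 295.0]]
342 [[524.0, 55.0, 297.0], [524.0, 57.0, 297.0], [524.0, 61.0, 297.0], [524.0, 64.0, 297.0], [523.0, 68.0, 298.0]]
```

View pics/s1.png

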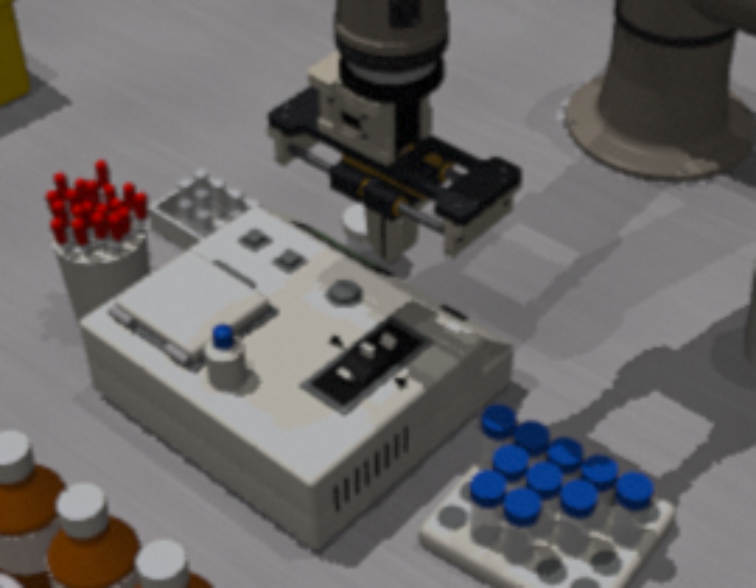

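Call:
step_arm(targets=[[[0.015,-0.005,0.006,0],[0.03,-0.011,0.012,0],[0.045,-0.011,0.0126,0],[0.058,-0.011,0.0126,0],[0.058,-0.011,0.0126,0]]])

```text
time: 1.87
tool_pos: [557.3, 47.3, 142.6]
tcp_rot: [-2.867, 1.561, -2.89]
contact_force: [-0.7, 1.0, -0.3]
grip_width: 0.3
```

```bash
python3 -c "
from h import *
go([558.5,49.5,110.5],(.02,1))"
```

```text
pos [557.3  47.3 142.6] F [-0.7  1.  -0.3] t 1.87 w 0.3
R [[-0.01, 0.023, 1.0], [-0.002, 1.0, -0.023], [-1.0, -0.003, -0.01]]
shift m [0.0321 0.0023 0.0015]
turn -0.19
```

Call:
step_arm(targets=[[[0.006,0.002,0.001,0],[0.012,0.002,0.001,0],[0.018,0.002,0.001,0],[0.022,0.002,0.001,0],[0.022,0.002,0.001,0]]])

```text
time: 2.28
tool_pos: [557.7, 49.3, 119.9]
tcp_rot: [-2.899, 1.56, -2.922]
contact_force: [-0.8, 0.6, 0.7]
grip_width: 0.5
```

```bash
python3 -c "
from h import *
go([558.5,49.5,110.5],(.02,1))"
```

```text
pos [557.7  49.3 119.9] F [-0.8  0.6  0.7] t 2.28 w 0.5
R [[-0.011, 0.023, 1.0], [-0.002, 1.0, -0.023], [-1.0, -0.003, -0.011]]
shift m [0.0094 0.0002 0.0009]
turn -0.19
```

Call:
step_arm(targets=[[[0.003,0,0.0005,0],[0.006,0,0.0005,0],[0.009,0,0.0005,0],[0.0095,0,0.0005,0],[0.0095,0,0.0005,0]]])

```text
time: 2.7
tool_pos: [557.9, 49.3, 110.2]
tcp_rot: [-2.908, 1.559, -2.931]
contact_force: [-0.3, 0.2, -0.8]
grip_width: 0.6
```

Call:
step_arm(targets=[[[0,0,0.001,0],[0,0,0.002,0],[0,0,0.004,0],[0,0,0.006,0],[0,0,0.006,0]]])

```text
time: 3.12
tool_pos: [563.9, 49.1, 110.2]
tcp_rot: [-2.916, 1.559, -2.939]
contact_force: [-2.6, 1.1, 1.8]
grip_width: 0.6
```

Call:
step_arm(targets=[[[0,0,0.002,0],[0,0,0.004,0],[0,0,0.006,0],[0,0,0.006,0],[0,0,0.006,0]]])

```text
time: 3.53
tool_pos: [570.2, 48.9, 110.0]
tcp_rot: [-2.904, 1.559, -2.928]
contact_force: [-2.1, -0.9, -0.2]
grip_width: 0.2
```

Call:
step_arm(targets=[[[0,0,0.002,0],[0,0,0.004,0],[0,0,0.006,0],[0,0,0.006,0],[0,0,0.006,0]]])

```text
time: 3.95
tool_pos: [577.0, 48.8, 110.1]
tcp_rot: [-2.876, 1.561, -2.899]
contact_force: [1.3, 0.6, 0.0]
grip_width: 0.3
```

```bash
python3 -c "
from h import *
go([588,49.5,110.5],(.02,1))
c=cap('wrist'); cv2.imwrite('pics/w2.png',c['color'][:,:,::-1])"
```

```text
pos [577.   48.8 110.1] F [1.3 0.6 0. ] t 3.95 w 0.3
R [[-0.01, 0.023, 1.0], [-0.002, 1.0, -0.023], [-1.0, -0.003, -0.01]]
shift m [-0.0005  0.001   0.011 ]
turn -0.19
```

View pics/w2.png

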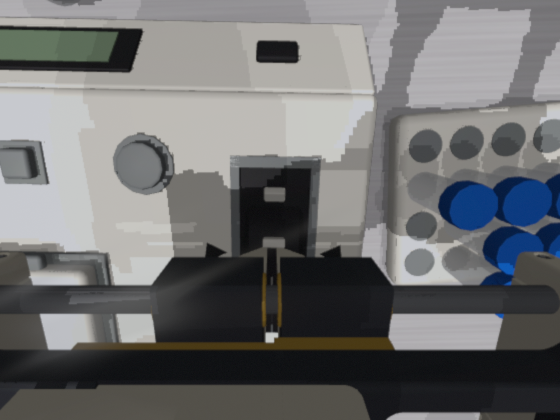

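The wheel snapped on one click. Short ribs show at (275,195) and (275,242). I'll clear the gap, lift, and go round for the next one.

Call:
step_arm(targets=[[[0,0,0.004,0],[0,0,0.008,0],[0,0,0.0105,0],[-0.005,0,0.0105,0],[-0.012,0,0.0105,0]]])

```text
time: 4.42
tool_pos: [586.9, 48.6, 121.6]
tcp_rot: [-2.93, 1.558, -2.954]
contact_force: [0.8, 1.1, -0.4]
grip_width: 0.6
```

Call:
step_arm(targets=[[[-0.007,0,0,0],[-0.01,0,-0.01,0],[-0.01,0,-0.02,0],[-0.01,0,-0.03,0],[-0.01,0,-0.03,0]]])

```text
time: 4.83
tool_pos: [555.5, 49.5, 132.8]
tcp_rot: [-2.953, 1.557, -2.976]
contact_force: [1.1, -0.0, 0.6]
grip_width: 0.4
```

```bash
python3 -c "
from h import *
go([557.5,49.3,110.5],(.02,1))
c=cap('wrist'); im=c['color'][:,:,::-1]; cv2.imwrite('pics/w3.png',im[120:300,200:360].repeat(3,0).repeat(3,1))"
```

```text
pos [555.5  49.5 132.8] F [ 1.1 -0.   0.6] t 4.83 w 0.4
R [[-0.013, 0.023, 1.0], [-0.002, 1.0, -0.023], [-1.0, -0.003, -0.013]]
shift m [ 0.0222 -0.0001  0.0023]
turn -0.18
```

View pics/w3.png

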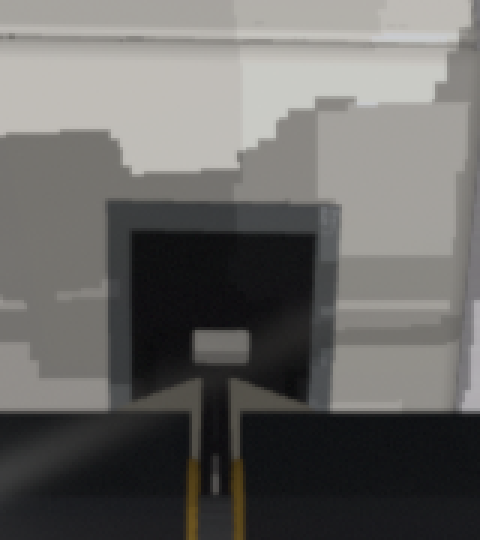

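The front rib is short and cleanly at its stop. Second click.

Call:
step_arm(targets=[[[0.006,0,0.002,0],[0.012,0,0.002,0],[0.018,0,0.002,0],[0.022,0,0.002,0],[0.022,0,0.002,0]]])

```text
time: 5.3
tool_pos: [557.7, 49.3, 109.2]
tcp_rot: [-2.973, 1.556, -2.996]
contact_force: [-0.2, 0.3, -0.9]
grip_width: 0.3
```

Call:
step_arm(targets=[[[0,0,0.003,0],[0,0,0.006,0],[0,0,0.009,0],[0,0,0.012,0],[0,0,0.014,0]]])

```text
time: 5.72
tool_pos: [572.1, 49.0, 109.0]
tcp_rot: [-2.973, 1.556, -2.996]
contact_force: [-1.0, 1.1, 0.2]
grip_width: 0.2
```

Call:
step_arm(targets=[[[0,0,0.003,0],[0,0,0.006,0],[0,0,0.01,0],[0,0,0.014,0],[0,0,0.0155,0]]])

```text
time: 6.13
tool_pos: [588.7, 48.5, 109.1]
tcp_rot: [-2.951, 1.557, -2.975]
contact_force: [-0.4, 0.0, 0.2]
grip_width: 0.3
```

Call:
step_arm(targets=[[[-0.005,0,0,0],[-0.012,0,0,0],[-0.022,0,-0.004,0],[-0.022,0,-0.016,0],[-0.022,0,-0.03,0]]])

```text
time: 6.55
tool_pos: [559.3, 49.3, 133.0]
tcp_rot: [-2.904, 1.56, -2.927]
contact_force: [-0.2, 0.6, -0.5]
grip_width: 0.2
```

```bash
python3 -c "
from h import *
go([557.5,49.3,110.5],(.02,1))
c=cap('wrist'); im=c['color'][:,:,::-1]; cv2.imwrite('pics/w4.png',im[120:300,200:360].repeat(3,0).repeat(3,1))"
```

```text
pos [559.3  49.3 133. ] F [-0.2  0.6 -0.5] t 6.55 w 0.2
R [[-0.011, 0.023, 1.0], [-0.002, 1.0, -0.023], [-1.0, -0.003, -0.011]]
shift m [ 0.0225  0.0001 -0.0016]
turn -0.19
```

View pics/w4.png

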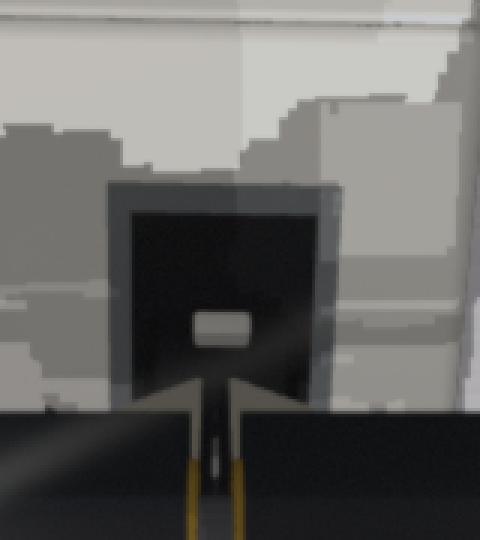

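The front rib is still short. After this third click the long one should show at the front.

Call:
step_arm(targets=[[[0.006,0,-0.002,0],[0.012,0,-0.002,0],[0.018,0,-0.002,0],[0.022,0,-0.002,0],[0.022,0,-0.002,0]]])

```text
time: 7.02
tool_pos: [553.4, 49.5, 109.2]
tcp_rot: [-2.999, 1.554, -3.022]
contact_force: [-0.0, 0.5, -0.0]
grip_width: 0.6
```

Call:
step_arm(targets=[[[0,0,0.003,0],[0,0,0.006,0],[0,0,0.009,0],[0,0,0.012,0],[0,0,0.014,0]]])

```text
time: 7.43
tool_pos: [567.4, 49.1, 108.8]
tcp_rot: [-2.999, 1.553, -3.022]
contact_force: [-2.2, -1.4, -0.4]
grip_width: 0.6
```

Call:
step_arm(targets=[[[0,0,0.003,0],[0,0,0.006,0],[0,0,0.01,0],[0,0,0.014,0],[0,0,0.0155,0]]])

```text
time: 7.85
tool_pos: [584.7, 48.7, 109.1]
tcp_rot: [-2.968, 1.556, -2.992]
contact_force: [1.4, 0.3, 0.7]
grip_width: 0.3
```

Call:
step_arm(targets=[[[-0.005,0,0,0],[-0.012,0,0,0],[-0.022,0,-0.004,0],[-0.022,0,-0.016,0],[-0.022,0,-0.03,0]]])

```text
time: 8.27
tool_pos: [555.2, 49.4, 133.1]
tcp_rot: [-2.937, 1.558, -2.96]
contact_force: [-0.5, 0.2, 0.0]
grip_width: 0.2
```

```bash
python3 -c "
from h import *
go([557.5,49.3,110.5],(.02,1))
c=cap('wrist'); im=c['color'][:,:,::-1]; cv2.imwrite('pics/w5.png',im[120:300,200:360].repeat(3,0).repeat(3,1))"
```

```text
pos [555.2  49.4 133.1] F [-0.5  0.2  0. ] t 8.27 w 0.2
R [[-0.012, 0.023, 1.0], [-0.002, 1.0, -0.023], [-1.0, -0.003, -0.012]]
shift m [ 0.0225 -0.      0.0026]
turn -0.19
```

View pics/w5.png

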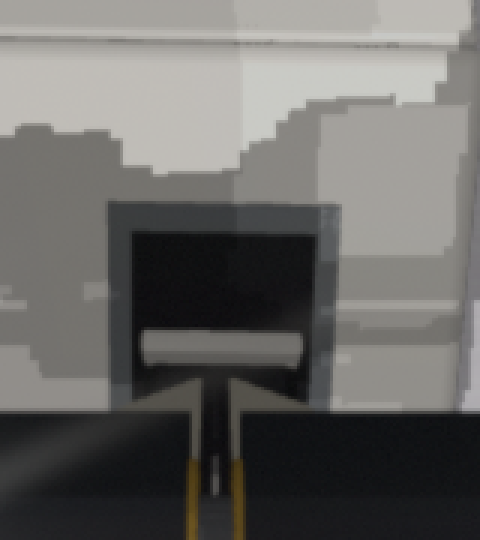

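The long rib now stands at the front stop (crop row 348), so one more click.

Call:
step_arm(targets=[[[0.006,0,0.002,0],[0.012,0,0.002,0],[0.018,0,0.002,0],[0.022,0,0.002,0],[0.022,0,0.002,0]]])

```text
time: 8.73
tool_pos: [553.1, 49.7, 109.1]
tcp_rot: [-3.012, 1.552, -3.035]
contact_force: [0.6, -0.4, -0.1]
grip_width: 0.7
```

Call:
step_arm(targets=[[[0,0,0.003,0],[0,0,0.006,0],[0,0,0.009,0],[0,0,0.012,0],[0,0,0.014,0]]])

```text
time: 9.15
tool_pos: [567.2, 49.3, 108.8]
tcp_rot: [-3.013, 1.551, -3.036]
contact_force: [-1.9, 0.3, 0.2]
grip_width: 0.2
```

Call:
step_arm(targets=[[[0,0,0.003,0],[0,0,0.006,0],[0,0,0.01,0],[0,0,0.014,0],[0,0,0.0155,0]]])

```text
time: 9.57
tool_pos: [584.5, 48.8, 109.0]
tcp_rot: [-2.989, 1.554, -3.012]
contact_force: [2.2, -0.3, 2.2]
grip_width: 0.6
```

Call:
step_arm(targets=[[[-0.006,0,0,0],[-0.015,0,0,0],[-0.028,0,-0.01,0],[-0.03,0,-0.03,0],[-0.03,0,-0.055,0]]])

```text
time: 9.98
tool_pos: [530.8, 50.1, 141.6]
tcp_rot: [-2.946, 1.557, -2.969]
contact_force: [0.7, -0.5, 0.0]
grip_width: 0.8
```

```bash
python3 -c "
from h import *
go([519.7,-20.5,125],(.02,1))
c=cap('wrist'); im=c['color'][:,:,::-1]; cv2.imwrite('pics/w6.png',im)"
```

```text
pos [530.8  50.1 141.6] F [ 0.7 -0.5  0. ] t 9.98 w 0.8
R [[-0.013, 0.023, 1.0], [-0.002, 1.0, -0.023], [-1.0, -0.003, -0.013]]
shift m [ 0.0169 -0.0708 -0.0092]
turn -0.17
```

View pics/w6.png

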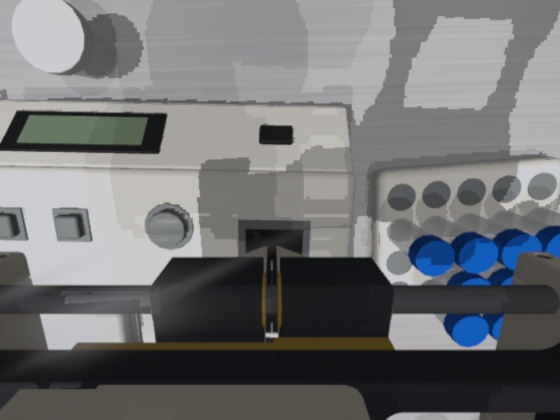

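Call:
step_arm(targets=[[[-0.02,0,0.01,0],[-0.04,-0.01,0.02,0],[-0.06,-0.02,0.03,0],[-0.075,-0.02,0.035,0],[-0.075,-0.02,0.035,0]]])

```text
time: 10.45
tool_pos: [563.0, 29.5, 219.0]
tcp_rot: [-2.935, 1.557, -2.958]
contact_force: [0.5, 0.4, -0.4]
grip_width: 0.4
```

```bash
python3 -c "
from h import *
go([519.7,-20.5,125],(.02,1))
c=cap('wrist'); im=c['color'][:,:,::-1]; cv2.imwrite('pics/w7.png',im)"
```

```text
pos [563.   29.5 219. ] F [ 0.5  0.4 -0.4] t 10.45 w 0.4
R [[-0.014, 0.023, 1.0], [-0.003, 1.0, -0.023], [-1.0, -0.003, -0.014]]
shift m [ 0.0947 -0.0507 -0.0408]
turn -0.18
```

View pics/w7.png

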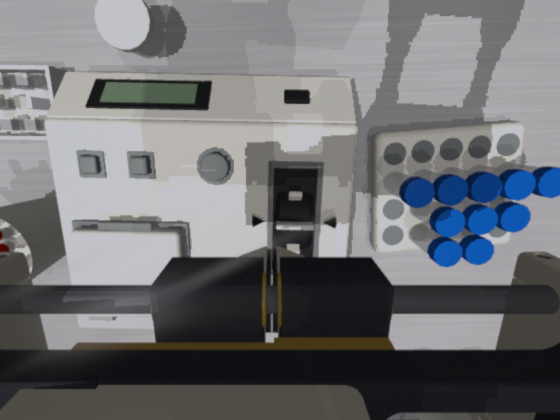

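The long rib (275–315, 224) is on top, between the arrowheads at (257,221) and (331,222). Now the zero key, seen at (214,166).

```bash
python3 -c "
from h import *
c=np.load('wrist.npz'); print(px(c,214,165.5,103))"
```

```text
[519.08271314 -21.32281859 103.        ]
```

Call:
step_arm(targets=[[[0.01,-0.013,-0.01,0],[0.03,-0.025,-0.02,0],[0.05,-0.038,-0.03,0],[0.07,-0.05,-0.04,0],[0.085,-0.05,-0.04,0]]])

```text
time: 10.92
tool_pos: [515.2, -20.2, 130.2]
tcp_rot: [-3.041, 1.548, -3.065]
contact_force: [-0.1, -0.5, 0.1]
grip_width: 0.7
```

```bash
python3 -c "
from h import *
go([519.7,-20.5,107],(.02,1))"
```

```text
pos [515.2 -20.2 130.2] F [-0.1 -0.5  0.1] t 10.92 w 0.7
R [[-0.023, 0.024, 0.999], [-0.002, 1.0, -0.024], [-1.0, -0.002, -0.023]]
shift m [ 0.0231 -0.0002  0.0051]
turn -0.21
```

Call:
step_arm(targets=[[[0.006,0,0.004,0],[0.012,0,0.005,0],[0.018,0,0.005,0],[0.024,0,0.005,0],[0.024,0,0.005,0]]])

```text
time: 11.33
tool_pos: [519.3, -19.9, 105.2]
tcp_rot: [-3.057, 1.547, -3.08]
contact_force: [0.7, 0.3, -0.7]
grip_width: 0.5
```

Call:
step_arm(targets=[[[0.002,0,0,0],[0.004,0,0,0],[0.006,0,0,0],[0.007,0,0,0],[0.007,0,0,0]]])

```text
time: 11.75
tool_pos: [519.7, -19.8, 98.7]
tcp_rot: [-3.055, 1.548, -3.078]
contact_force: [0.7, 1.6, 5.8]
grip_width: 0.3
```

Another 1.5 mm to be at the stop, then release.

Call:
step_arm(targets=[[[0.001,0,0,0],[0.0015,0,0,0],[0.0018,0,0,0],[0.0018,0,0,0],[0.0018,0,0,0]]])

```text
time: 12.17
tool_pos: [519.8, -19.7, 98.2]
tcp_rot: [-3.044, 1.549, -3.067]
contact_force: [-3.3, 0.2, 12.3]
grip_width: 0.2
```

The force jumped to 12 N at 98.2 mm, so the key is at its stop. Release and check.

Call:
step_arm(targets=[[[-0.005,0,0,0],[-0.015,0,0,0],[-0.035,0,0,0],[-0.06,0.01,0.02,0],[-0.09,0.02,0.04,0]]])

```text
time: 12.58
tool_pos: [561.0, -0.6, 187.5]
tcp_rot: [-3.062, 1.545, -3.087]
contact_force: [0.4, 0.1, -0.6]
grip_width: 0.3
```

Call:
step_arm(targets=[[[-0.01,0.01,0.005,0],[-0.02,0.02,0.005,0],[-0.025,0.025,0.005,0],[-0.025,0.025,0.005,0],[-0.025,0.025,0.005,0]]])

```text
time: 13.0
tool_pos: [566.3, 24.3, 211.6]
tcp_rot: [-3.059, 1.544, -3.082]
contact_force: [0.7, 0.1, -0.2]
grip_width: 0.5
```

```bash
python3 -c "
from h import *
go([519.7,-20.5,125])
c=cap('wrist'); im=c['color'][:,:,::-1]; cv2.imwrite('pics/w8.png',im)"
```

```text
pos [566.3  24.3 211.6] F [ 0.7  0.1 -0.2] t 13.0 w 0.5
R [[-0.027, 0.023, 0.999], [-0.002, 1.0, -0.024], [-1.0, -0.002, -0.027]]
shift m [ 0.0879 -0.0457 -0.0431]
```

View pics/w8.png

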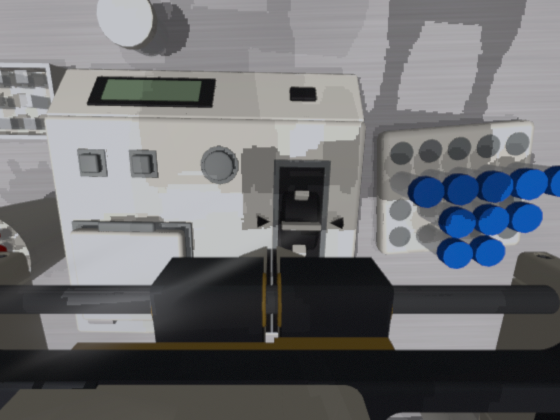

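The long rib is still between the arrowheads at (301,224). The key at (218,165) looks less raised than before, so I'll check its height by depth.

```bash
python3 -c "
from h import *
c=cap('wrist')
med=lambda u,v: np.median([px(c,u+i,v+j)[2] for i in range(-4,5) for j in range(-4,5)]).round(2)
print('key',med(218,165),'deck',med(190,200),med(218,195),'small keys',med(143,163),med(91,162))
print('rib',[px(c,u,224).round(1).tolist() for u in (285,301,317)])
"
```

```text
key 103.07 deck 94.98 95.03 small keys 103.11 102.87
rib [[570.2, 34.8, 115.6], [570.6, 48.6, 114.9], [571.6, 62.6, 112.9]]
```

The key is up again: its top is at 103.1 mm, against a deck of 95.0 mm. The rib is home and nothing is touching, so I'll hand the job in.

```bash
python3 -c "
from plant import bot
print(bot.close_job())"
```

```text
the job is handed in; nothing more can be done
None
```

The photometer is on its haemoglobin filter and zeroed, and the job is handed in at about 13 s of the 54 s allowed. No verdict is reported at hand-in.

- **Wheel:** I turned it four clicks towards the back with the closed fingertips. Before the press and after it, the wrist camera showed the long rib on top, between the arrowheads. Its depth reading gave the tip at 113–116 mm, against 116 mm expected. The readings along it put it 2–3 mm towards the front of my estimate of the index point. That is within the 5 mm allowed, but the camera calibration is only good to about 2 mm.
- **Zero key:** I pressed it until the force jumped to 12 N with the fingertips at 98.2 mm, which is about 4.8 mm of its 5 mm travel. After release its top read 103.1 mm, so it is fully up. In the last picture it looked lower than before, but the depth reading did not bear that out.
- **Everything else:** both small square keys read fully up at about 103 mm. The arm was clear of everything with no contact force. I saw nothing displaced in the wrist pictures, though the dropper and the empty beaker were out of view in the last one, so I did not check those two directly.

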